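Turn a mounting plate over on the chute and seat it in the articulator

TASK

The mounting plate lies yellow face up. Turn it over by letting it go flat across the orange lip of the turnover chute, so that it tips off the lip and slides out into the chute's tray pink face up; then lay it, pink face still up, in the articulator's keyed recess with its cut corner round the red key block, moving it about until it drops fully home, and let go. Leave everything else on the bench where it is.

Things in the scene. Friction and masses are not known exactly. Their poses are not given: they have to be found in the camera images.
- plate: the loose mounting plate, 56 (x) x 46 (y) x 6 mm thick, about 60 g, one face yellow and the other pink, a 12 x 12 mm square cut out of its corner at +x +y. Origin: the centre of the uncut 56 x 46 outline, on the pink face; +z points from the pink face through the yellow face (up at the start, when it lies flat on the bench).
- plate_mid (a point): the same plate, the point in mid-thickness at the centre of its 56 x 46 outline; same axes as the plate
- chute: the fixed turnover chute, blue and polished slippery metal, 250 (x) x 136 (y) mm, origin on the bench. An orange lip spans it at 99 mm height on posts at y = +/-65 mm. The ramp below rises at 32 degrees towards +x, from x = -10 to +125 mm, between guards 25 mm high at y = +/-65 mm; end wall at the top up to 115 mm high. The tray is at the -x end.
- lip_edge (a point): middle of the orange lip's free edge, on the chute's +x side, 99 mm up, at x = +40 mm; chute axes. The lip is a bar 20 mm deep, 6 mm thick, 62 mm clear above the ramp. A plate let go level 3 to 12 mm above it, 56 mm side along x, its centre 5 to 18 mm beyond the edge (+x), tips +x end down, turns over about y, then slides back under the lip (-x) to the tray.
- tray_floor (a point): middle of the chute's flat tray floor, 6 mm above the bench, chute axes. Tray 106 mm long (x), 124 mm wide inside, wall tops 20 mm above the bench. A turned plate stops about 1 s after release against the -x end wall, its centre about 22 mm on the -x side of this point; the plate end that pointed to the chute's +x when let go then points to -x.
- articulator: the fixed aluminium articulator base, 160 x 120 x 10 mm, origin on the bench under the centre of its raised grey keyed recess (see recess). The recess's side walls along y = +/-25 mm are open over the middle 39 mm of their length, down to 10 mm above the bench, for fingers holding the plate by its 46 mm width. Steel posts 107 mm high stand at x = +90, y = +/-45 mm.
- recess (a point): centre of the recess's floor, 20 mm above the bench; articulator axes. Inside 60 (x) x 50 (y) mm, wall tops 25 mm above the bench: 5 mm deep, so a seated plate stands 1 mm proud. It takes the plate pink face up and one way round only: plate's +x along the articulator's -x, plate's +y along its +y, 2 mm free on every side.
- key_block (a point): top centre of the red key block, 12 x 12 mm, as high as the walls (25 mm above the bench), filling the recess's corner at the articulator's -x +y; the plate's cut corner goes round it
- model_a: dental model, yellow stone block 66 x 56 x 28 mm with cream and pink teeth; a bystander, to be left alone; origin on its underside
- model_b: dental model, yellow stone block 66 x 56 x 28 mm with cream teeth; a bystander, to be left alone; origin on its underside
- model_c: dental model, yellow stone block 66 x 56 x 28 mm with cream and pink teeth; a bystander, to be left alone; origin on its underside
- knife: plaster knife, black handle, steel blade, 210 mm long, lying on the bench; a bystander, to be left alone; origin on its underside
- ladle: steel ladle spoon, 220 mm long, lying on the bench; a bystander, to be left alone; origin on its underside
- bottle: white bottle 48 mm in diameter, 120 mm high, standing; a bystander, to be left alone; origin on its underside
- upper_frame: the articulator's flat aluminium upper frame, 125 x 100 mm, lying on the bench; a bystander, to be left alone; origin on its underside
Mind the look-alikes: they are no part of the job. There is more than one size of the plate; the job needs the smallest.

How it is judged:
On the way, in this order (a step that is already met when the one before it is completed fails the run):
1. the plate, let go, tips over the lip's edge (standing on end there, in no one's grip) (angle between plate's own z axis and vertical between 0.9 and 2.2 rad and contact force between the fingers and plate below 0.02 N and x of plate_mid in the frame of lip_edge between -0.05 and 0.07 m and distance between plate_mid and lip_edge below 0.09 m).
2. the plate lies pink face up in the chute's tray, let go and at rest (angle between plate's own z axis and vertical above 3 rad and x of plate_mid in the frame of tray_floor between -0.06 and 0.05 m and y of plate_mid in the frame of tray_floor between -0.06 and 0.06 m and z of plate_mid in the frame of tray_floor below 0.012 m and linear speed of plate below 0.02 m/s and contact force between the fingers and plate below 0.02 N), for 0.2 s.
At the end, for the whole second after the job is handed in: The plate lies at rest and released in the articulator's recess, pink face up and level (within 3 degrees), its centre within 4.5 mm of the recess's centre, its sides parallel to the recess's (within 7 degrees), and down on the recess's floor (within 1.5 mm) (angle between plate's own z axis and vertical above 3.09 rad and horizontal distance between plate_mid and recess below 0.0045 m and z of plate_mid in the frame of recess between 0 and 0.0045 m and angle between the x axis of plate and the x axis of articulator, either way round below 0.12 rad and linear speed of plate below 0.01 m/s and contact force between the fingers and plate below 0.02 N); the robot touches nothing.
It fails at once if a bystander (model, knife, ladle, bottle or upper frame) moved more than 30 mm (distance of any of model_a, model_b, model_c, knife, ladle, bottle, upper_frame from where it was at the start of the episode above 0.03 m).
It also fails if it takes over 67 s, if anything falls off the work surface, if the arm or the gripper's body presses on something with over 40 N, if the wrist force passes 120 N, or if a joint passes its speed limit or range.

ROBOT

A 6-joint arm with a two-finger parallel gripper is mounted at the origin on the work surface. World frame = base frame: x ahead of the robot, y to its left, z up, the work surface at z = 0. Lengths are in m, angles in rad, forces in N, time in s.
With the tool pointing down it reaches from about 0.375 to 0.9 m from the base axis. Payload 3.1 kg.
Tool frame: the origin (TCP) lies between the finger pads; the fingertips stand 22 mm ahead of it and the grasp point (between the pads) lies 3 mm ahead of it; z points along the fingers, y is the line along which they close (so a half turn about z gives the same grasp; the last joint's range is limited). The gripper opens to 87 mm and grips with 3 to 60 N. Pads are 19 mm wide; open, the fingers measure 117 mm over their backs; the gripper's body (75 mm by 190 mm) begins 51 mm behind the grasp point.
Start: joints at [1.046, 0.527, 1.433, -0, 1.181, -0.178], TCP at [0.212, 0.588, 0.245] pointing down, gripper open.
Joint ranges: [-3.08, 3.08], [-0.75, 2.2], [0.22, 2.44], [-1.43, 4.57], [0, 2.65], [-2.85, 2.85]. Speed limits (rad/s): [2.79, 2.79, 3.14, 3.14, 3.14, 3.14].

INTERFACE

Orientations are given as a unit quaternion [x, y, z, w].
In Python, from rig import get_obs, camera, get_calibration, hand_in, cut_out gives the robot as it stands.
- The arm moves only by the shell command python3 -m inch 'ROWS' [OPENING] [FORCE]. ROWS is JSON, one flat list of numbers, 6 for each row, row after row: the shift along the tool's x, y, z scaled (see below), then the turn, a rotation vector about the tool's x, y, z scaled (see below). A call has 1 to 20 rows; each row is the pose to reach, as a shift and turn from the pose commanded when the call began, along the tool's axes at that moment; what a row does not reach only later rows make up. The controller multiplies each number of a shift by 0.08 m and each number of a turn by 90 degrees. A row lasts 1/12 s, in which the tool goes at most 41.7 mm and 7.16 degrees, less where a joint would pass 70% of its speed; a pose out of reach is approached as far as the arm can. A call with a number of a shift or a turn outside -1 to 1 is refused whole. A call with a gripper value outside its range is refused whole. OPENING is the finger opening in mm, from 0 to 87, set as the call begins (- or left out, the last holds). The fingers move at their own pace and stop on an object; FORCE is the grip in N (left out, the last holds). Time passes only in rows, so rows that repeat a pose let the fingers close. It gives the time, the measured TCP pose, the force, the opening and the grip force at its end, in the units of the state.
- get_obs(): the state, without advancing time (a new reading comes with each control period).
- camera(name): name is "side" or "top" or "wrist"; returns the picture (384x512x3 uint8, red, green, blue); there is no depth.
- get_calibration(name): a dict with "vertical_fov" (degrees; the focal length in pixels is half the picture's height over the tangent of half this angle, whatever the lens; pixels are square), "cx", "cy" (the principal point, pixels), "D" ([k1, k2, p1, p2, k3] as OpenCV has them; the pictures are not rectified), "T" (4x4, takes a point from camera to world coordinates). Camera axes: x right, y down, z forward; pixel columns grow to the right and rows downward; lengths in m; the calibration is good to about 2 mm. A picture is of the moment at which its call begins: read the wrist's pose just before it. get_calibration takes no time and is no camera call; for the wrist camera it gives the pose at the moment of the call.
- hand_in(): hands the job in; it is judged then, once.
Trained networks look in the newest picture that a camera, given by its name, has taken for a name from the list of things; names that differ only in an ending like _2 or _b are one class to them, and where a whole thing is asked for, a point or a joint stands for the part that bears it (a point fixed in the world has none). Each returns a list of dicts, best first, with "conf" (0 to 1); they miss things now and then, are a little off and sometimes report something else, mostly with a low value. They report only what shows in the picture. A call takes as long as a camera call. They do not tell look-alikes from the thing itself.
- cut_out(camera, thing): "region" (384x512 bool, what is visible of it) and "bbox" ([left, top, right, bottom] in pixels, round what is visible of it).
The state is a dict: "time": time; "q": joint angles; "joint_velocities": joint speeds; "joint_torque": joint torques, N m; "position": TCP position; "tool_rot": TCP orientation; "ft_force": force on the tool from outside, world axes, zero at the start; "moment": the same for the moment, N m; "grip_width": finger opening in m; "grip_force": force on a finger pad.
Only numpy, scipy, OpenCV 4.12 (cv2) and the standard library are available. Lean on these libraries where they do the work, as an engineer would, in place of code of your own. Each camera call takes 0.05 s, during which the arm holds its last target. There are 200 camera calls.

## Working session

There is one attempt and no reset: what is moved stays moved. The work goes in short steps, Python scripts to look and compute and a shell command to move; the robot and the scene stay as the last step left them, time stands still between calls to the robot, and variables do not carry over. Pictures are saved under pics/ and viewed, at most 13 in all, crops included, and the job is handed in when it is done.

```bash
mkdir -p pics; ls; python3 - <<'E'
from rig import *
import cv2,json
o=get_obs();print(o['time'],o['position'],o['tool_rot'],o['grip_width'])
for n in ("side","top","wrist"):
    im=camera(n);cv2.imwrite(f'pics/{n}0.png',im[:,:,::-1])
    c=get_calibration(n);print(n,c['vertical_fov'],c['cx'],c['cy'],c['D'],c['T'])
a=cv2.imread('pics/top0.png');cv2.imwrite('pics/top0b.png',cv2.resize(a,(800,600)))
E
```

```text
pics
0.0 [0.21206484 0.58720123 0.24357665] [ 1.72540436e-01  9.85001857e-01 -1.00249535e-03 -3.66511526e-04] 0.08729893865609067
side 53.27386796660762 250.46549422690583 195.48090617381322 [-0.08198353  0.          0.          0.          0.        ] [[ 0.92969988 -0.23724996  0.28172787  0.23376664]
 [-0.36831243 -0.60304985  0.70758521 -0.87710849]
 [ 0.00202139 -0.76160576 -0.64803748  0.92386206]
 [ 0.          0.          0.          1.        ]]
top 53.545155731449896 257.56315478769744 190.5184444701783 [-0.09896919  0.          0.          0.          0.        ] [[-1.49569404e-02 -9.97460003e-01  6.96407366e-02  5.05667907e-01]
 [-9.99886448e-01  1.50486847e-02  7.92914099e-04  5.73472716e-03]
 [-1.83890159e-03 -6.96209692e-02 -9.97571822e-01  1.11875517e+00]
 [ 0.00000000e+00  0.00000000e+00  0.00000000e+00  1.00000000e+00]]
wrist 62.82935793051998 255.40765585390795 187.69147135130368 [0.00340416 0.         0.         0.         0.        ] [[ 3.40207306e-01  9.12217589e-01  2.28293799e-01  1.50325842e-01]
 [ 9.40350297e-01 -3.29885670e-01 -8.31670850e-02  6.09707017e-01]
 [-5.55624882e-04  2.42970191e-01 -9.70033596e-01  3.83754866e-01]
 [ 0.00000000e+00  0.00000000e+00  0.00000000e+00  1.00000000e+00]]
```

View pics/top0b.png

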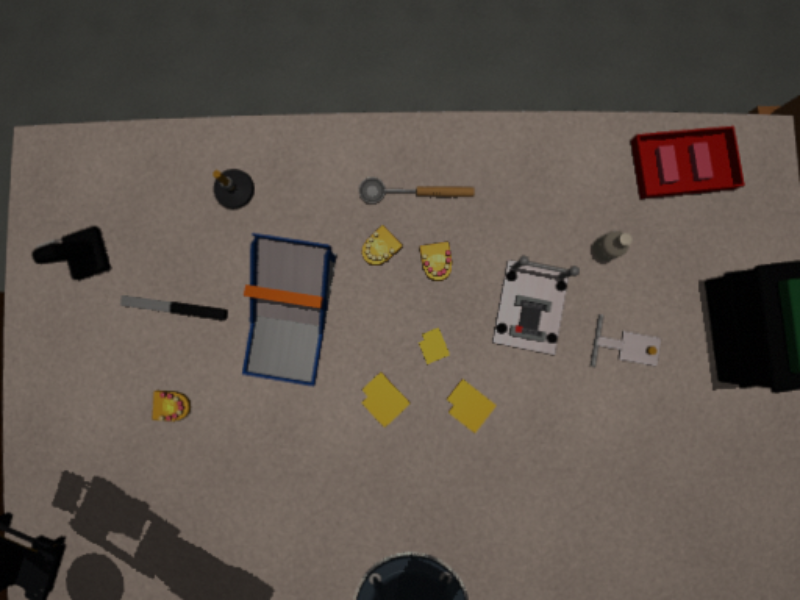

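View pics/side0.png

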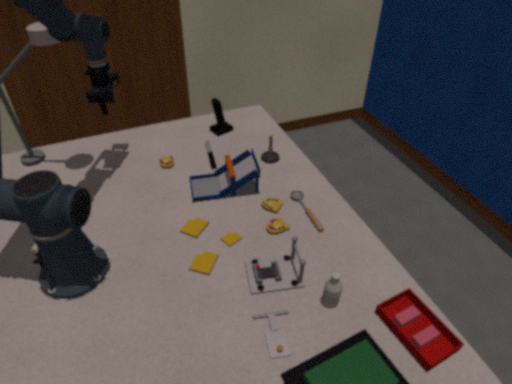

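The top picture shows the smallest plate at about (278,221) px (native), the chute at (185,198) with its orange lip at (182,190), and the articulator at (339,197) with its red key at (332,210). Next I'll take a zoomed view and measurements.

```bash
cat > h.py <<'E'
import numpy as np,cv2
from rig import *
from scipy.spatial.transform import Rotation as R
def K(c):
    f=192/np.tan(np.radians(c['vertical_fov'])/2)
    return np.array([[f,0,c['cx']],[0,f,c['cy']],[0,0,1.]])
def p2w(c,px,z):
    px=np.asarray(px,float).reshape(-1,1,2)
    n=cv2.undistortPoints(px,K(c),np.array(c['D']))[:,0]
    T=np.array(c['T']);d=np.c_[n,np.ones(len(n))]@T[:3,:3].T
    return T[:3,3]+d*((z-T[2,3])/d[:,2])[:,None]
def w2p(c,P):
    T=np.linalg.inv(np.array(c['T']))
    return cv2.projectPoints(np.asarray(P,float).reshape(-1,3),cv2.Rodrigues(T[:3,:3])[0],T[:3,3],K(c),np.array(c['D']))[0][:,0]
def blobs(im,lo,hi,amin=20):
    m=cv2.inRange(cv2.cvtColor(im,cv2.COLOR_RGB2HSV),lo,hi)
    n,l,s,ce=cv2.connectedComponentsWithStats(m)
    return [(s[i],ce[i],(l==i)) for i in range(1,n) if s[i][4]>=amin]
def fitshape(mask,c,poly,z,x0):
    "fit pose x,y,yaw of polygon (local xy) at height z to mask by IoU"
    from scipy.optimize import minimize
    S=8
    def cost(v):
        r=R.from_euler('z',v[2]).as_matrix()[:2,:2]
        P=np.c_[np.asarray(poly)@r.T+v[:2],np.full(len(poly),z)]
        q=w2p(c,P)
        g=np.zeros(mask.shape,np.uint8);g4=cv2.fillPoly(np.zeros((mask.shape[0]*4,mask.shape[1]*4),np.uint8),[np.round((q*4+1.5)*16).astype(int)],255,shift=4)
        g=cv2.resize(g4,mask.shape[::-1],interpolation=cv2.INTER_AREA)/255.
        return np.minimum(g,mask).sum()/np.maximum(g,mask).sum()*-1
    best=None
    for dy in (0,np.pi/2,np.pi,-np.pi/2):
        s=np.array([x0[0],x0[1],x0[2]+dy])
        sim=[s]+[s+d for d in ([.006,0,0],[0,.006,0],[0,0,.2])]
        r=minimize(cost,s,method='Nelder-Mead',options=dict(initial_simplex=sim,xatol=1e-4,fatol=1e-4,maxiter=200))
        if best is None or r.fun<best.fun: best=r
    return best.x,-best.fun
NOTCH=np.array([[-28,-23],[28,-23],[28,11],[16,11],[16,23],[-28,23]])/1000
E
python3 - <<'E'
from h import *
im=camera('top');c=get_calibration('top')
for s,ce,m in blobs(im,(20,120,80),(32,255,255)):
    print('yel',s,ce,p2w(c,ce,.006)[0])
    if abs(ce[0]-278)<8 and abs(ce[1]-221)<8:
        P=p2w(c,ce,.006)[0]; print(fitshape(m.astype(float),c,NOTCH,.006,[P[0],P[1],.3]))
for s,ce,m in blobs(im,(5,150,80),(16,255,255)):
    print('or',s,ce,p2w(c,ce,.099)[0]); 
    if s[4]>100:
        b=cv2.boxPoints(cv2.minAreaRect(np.argwhere(m)[:,::-1].astype(np.float32)));print(p2w(c,b,.099))
for s,ce,m in blobs(im,(0,150,60),(6,255,255),4): print('red',s,ce,p2w(c,ce,.025)[0])
o=cv2.cvtColor(im,4)[140:260,145:385];cv2.imwrite('pics/z.png',cv2.resize(o,(800,400),interpolation=cv2.INTER_CUBIC))
E
```

```text
yel [232 144  25  25 304] [243.62828947 157.07894737] [0.68291804 0.04627243 0.006     ]
yel [269 155  20  24 257] [278.51361868 165.22178988] [ 0.65713426 -0.05622737  0.006     ]
yel [268 210  20  23 293] [277.1331058  221.16723549] [ 0.49287316 -0.04912281  0.006     ]
(array([ 0.49365733, -0.04787508,  0.36702057]), np.float64(0.9408582669013357))
yel [232 238  30  35 608] [245.24506579 255.40296053] [0.39492903 0.04523219 0.006     ]
yel [286 243  32  34 608] [300.31414474 259.4375    ] [ 0.38065907 -0.11464206  0.006     ]
yel [ 98 250  16  19 176] [104.01704545 259.82954545] [0.384868  0.4634525 0.006    ]
yel [110 251  11  18  59] [116.57627119 258.6779661 ] [0.38824998 0.42514823 0.006     ]
or [485  68  13   5  47] [490.31914894  69.74468085] [ 0.91759549 -0.67335166  0.099     ]
or [267 120  36   5 148] [284.89189189 121.91216216] [ 0.76349382 -0.0708754   0.099     ]
[[ 0.76949645 -0.02211066  0.099     ]
 [ 0.76827654 -0.11782682  0.099     ]
 [ 0.75711015 -0.11752202  0.099     ]
 [ 0.75834199 -0.02191467  0.099     ]]
or [156 182  50  15 371] [180.46091644 189.21832884] [0.5835135  0.21456331 0.099     ]
[[0.58492697 0.28278962 0.099     ]
 [0.60512365 0.27964715 0.099     ]
 [0.58211113 0.14645742 0.099     ]
 [0.56208283 0.14974397 0.099     ]]
red [ 408   81   68   44 1474] [439.65943012 103.83446404] [ 0.83573556 -0.54635136  0.025     ]
red [330 208   5   5  18] [331.72222222 210.05555556] [ 0.52237343 -0.20621517  0.025     ]
```

View pics/z.png

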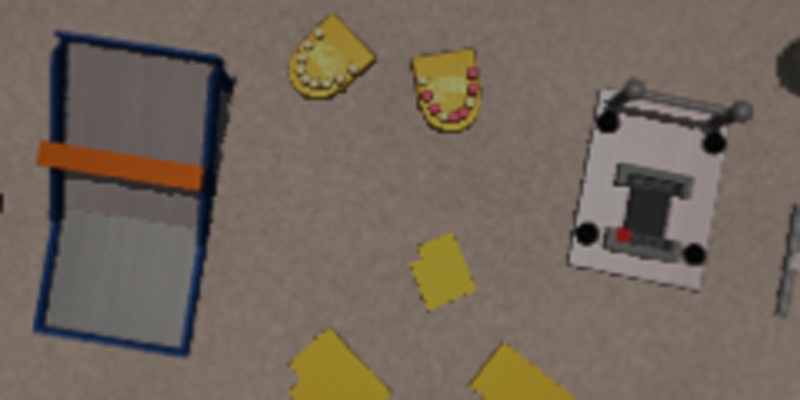

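The zoomed view confirms the geometry. The plate's notch is at its upper left, so its yaw is about +21°. The chute and articulator both have their +x pointing image-up at about -10°, and the key is at the articulator's lower left. Next I'll move to a hover over the plate.

```bash
cat >> h.py <<'E'
def plan(x,y,z,yaw):
    "units to go from the present pose to TCP x,y,z, tool down with tool x along world angle yaw"
    o=get_obs();q=R.from_quat(o['tool_rot'])
    X=np.array([np.cos(yaw),np.sin(yaw),0]);Z=np.array([0,0,-1.]);t=R.from_matrix(np.c_[X,np.cross(Z,X),Z])
    d=q.inv().apply(np.array([x,y,z])-o['position'])/.08
    r=(q.inv()*t).as_rotvec()/(np.pi/2)
    print('t',round(o['time'],2),'pos',o['position'].round(4) if hasattr(o['position'],'round') else o['position'],'shift',d.round(3),'turn',r.round(3),'final-frame shift',(t.inv().apply(np.array([x,y,z])-o['position'])/.08).round(3))
E
python3 -c "
from h import *
plan(.4937,-.0479,.18,.367+np.pi)"; python3 -m inch '[-0.85,-0.9,0,0,0,0,-0.85,-0.9,0,0,0,0,-0.85,-0.9,0,0,0,0]'
```

```text
t 0.2 pos [0.2122 0.5874 0.2439] shift [-6.009 -6.272  0.806] turn [-0.001 -0.    -0.454] final-frame shift [-0.435 -8.675  0.799]
time: 0.45
position: [0.2521, 0.4928, 0.2438]
tool_rot: [0.173, 0.985, -0.002, -0.0]
ft_force: [0.0, -1.2, -0.8]
grip_width: 0.0871
grip_force: 0.0
```

```bash

python3 -m inch '[-0.86,-0.9,0,0,0,0,-0.86,-0.9,0,0,0,0,-0.86,-0.9,0,0,0,0]' >/dev/null
python3 -m inch '[-0.86,-0.9,0.15,0,0,0,-0.86,-0.9,0.15,0,0,0,-0.86,-0.9,0.15,0,0,0]'>/dev/null
python3 -m inch '[-0.86,-0.9,0.15,0,0,0,-0.86,-0.9,0.15,0,0,0,-0.86,-0.9,0.15,0,0,0]'>/dev/null
python3 -m inch '[-0.86,-0.9,0.15,0,0,0,-0.86,-0.9,0.15,0,0,0,-0.86,-0.9,0.15,0,0,0]'>/dev/null
python3 -m inch '[-0.86,-0.9,0.15,0,0,0,-0.86,-0.9,0.15,0,0,0,-0.86,-0.9,0.15,0,0,0]'>/dev/null
python3 -m inch '[-0.86,-0.9,0.15,0,0,-0.45,-0.86,-0.9,0.15,0,0,-0.45,-0.86,-0.9,0.15,0,0,-0.45,-0.86,-0.9,0.15,0,0,-0.45,-0.86,-0.9,0.15,0,0,-0.45,-0.86,-0.9,0.15,0,0,-0.45,-0.86,-0.9,0.15,0,0,-0.45]'
cat > m.py <<'E'
from h import *
def meas(z=.006,name='wrist',lo=(20,100,60),hi=(34,255,255),poly=NOTCH,guess=None,cl=None):
    c=get_calibration(name);im=camera(name)
    b=blobs(im,lo,hi,200)
    best=None
    for s,ce,m in b:
        P=p2w(c,ce,z)[0]
        d=np.hypot(P[0]-guess[0],P[1]-guess[1])
        if best is None or d<best[0]: best=(d,P,m,s)
    d,P,m,s=best
    v,i=fitshape(m.astype(float),c,poly,z,[P[0],P[1],guess[2]])
    print('fit',v.round(4),'iou',round(i,3),'area',s); return v,im
E
python3 - <<'E'
from m import *
v,im=meas(guess=[.4937,-.0479,.367])
plan(v[0],v[1],.0245,v[2]+np.pi)
cv2.imwrite('pics/w1.png',cv2.cvtColor(im,4))
E
```

```text
time: 2.28
position: [0.4935, -0.05, 0.1845]
tool_rot: [-0.179, 0.984, 0.0, 0.0]
ft_force: [-0.1, 0.2, 1.1]
grip_width: 0.0871
grip_force: 0.0
fit [ 0.4945 -0.0485  0.38  ] iou 0.955 area [ 234  149   46   54 2161]
t 2.33 pos [ 0.4935 -0.0497  0.1845] shift [-0.017  0.01   2.   ] turn [ 0.     0.    -0.014] final-frame shift [-0.018  0.01   2.   ]
```

View pics/w1.png

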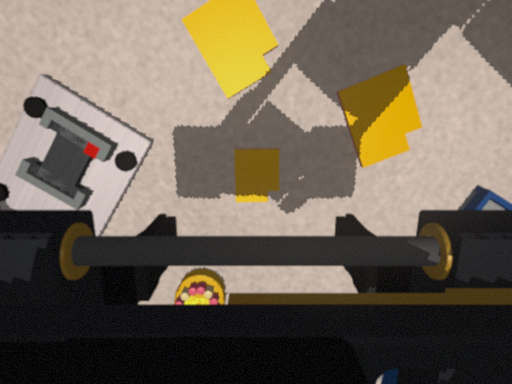

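The wrist view shows the small plate at (257,175), in the gripper's shadow and centred between the fingers, with its notch at lower right. Now I'll go down and grip it.

```bash

python3 -m inch '[-0.02,0.01,1,0,0,-0.014,-0.02,0.01,1,0,0,-0.014,-0.02,0.01,1,0,0,-0.014]' 70 >/dev/null
python3 -m inch '[0,0,0.5,0,0,0,0,0,0.8,0,0,0,0,0,0.95,0,0,0,0,0,1,0,0,0,0,0,1,0,0,0]' 
python3 -m inch '[0,0,0.01,0,0,0,0,0,0.01,0,0,0,0,0,0.01,0,0,0,0,0,0.01,0,0,0,0,0,0.01,0,0,0,0,0,0.01,0,0,0]' 40 25
python3 -m inch '[0,0,-0.5,0,0,0,0,0,-1,0,0,0,0,0,-1,0,0,0,0,0,-1,0,0,0]'
python3 -c "
from h import *
plan(.6055,.211,.131,-.171+np.pi)"
```

```text
time: 3.0
position: [0.4948, -0.0483, 0.025]
tool_rot: [-0.189, 0.982, 0.0, -0.0]
ft_force: [0.3, -0.2, 0.7]
grip_width: 0.0699
grip_force: 0.0
time: 3.5
position: [0.4949, -0.0484, 0.0245]
tool_rot: [-0.19, 0.982, -0.0, 0.001]
ft_force: [-0.3, 0.2, 6.1]
grip_width: 0.0451
grip_force: 25.0
time: 3.83
position: [0.4959, -0.0487, 0.1056]
tool_rot: [-0.19, 0.982, -0.001, 0.002]
ft_force: [-0.1, -0.4, -0.4]
grip_width: 0.0454
grip_force: 25.0
t 3.83 pos [ 0.4959 -0.0487  0.1056] shift [-2.483  2.5   -0.316] turn [-0.001  0.003  0.352] final-frame shift [-0.797  3.432 -0.318]
```

```bash

python3 -m inch '[0,0,-0.93,0,0,0.17,0,0,-0.93,0,0,0.35,0,0,-0.93,0,0,0.35,0,0,-0.93,0,0,0.35,0,0,-0.93,0,0,0.352,0,0,-0.93,0,0,0.352]' >/dev/null
python3 -m inch '[-0.1,0.4,0,0,0,0,-0.2,0.8,0,0,0,0,-0.2,0.86,0,0,0,0]' >/dev/null
python3 -m inch '[-0.1,0.4,0,0,0,0,-0.2,0.8,0,0,0,0,-0.2,0.86,0,0,0,0]' >/dev/null
python3 -m inch '[-0.1,0.4,0,0,0,0,-0.2,0.8,0,0,0,0,-0.2,0.86,0,0,0,0]' >/dev/null
python3 -m inch '[-0.1,0.4,0,0,0,0,-0.2,0.8,0,0,0,0,-0.2,0.86,0,0,0,0,-0.2,0.86,0,0,0,0]'
python3 - <<'E'
from m import *
plan(.6055,.211,.131,-.171+np.pi)
c=get_calibration('wrist');im=camera('wrist')
for s,ce,m in blobs(im,(5,130,60),(16,255,255),150):
    b=cv2.boxPoints(cv2.minAreaRect(np.argwhere(m)[:,::-1].astype(np.float32)));print('or',s,b.round(0).tolist(),p2w(c,b,.099).round(4).tolist())
cv2.imwrite('pics/w2.png',cv2.cvtColor(im,4))
E
```

```text
time: 5.42
position: [0.6039, 0.213, 0.1769]
tool_rot: [0.083, 0.997, -0.0, -0.001]
ft_force: [0.0, 0.1, -0.2]
grip_width: 0.0451
grip_force: 25.0
t 5.42 pos [0.6039 0.213  0.1769] shift [-0.025 -0.021  0.574] turn [-0.    -0.001  0.002] final-frame shift [-0.024 -0.022  0.574]
or [ 158  161  192   30 4742] [[158.0, 189.0], [158.0, 161.0], [349.0, 162.0], [349.0, 190.0]] [[0.5821, 0.1459, 0.099], [0.5622, 0.1509, 0.099], [0.5854, 0.2826, 0.099], [0.6058, 0.2805, 0.099]]
```

View pics/w2.png

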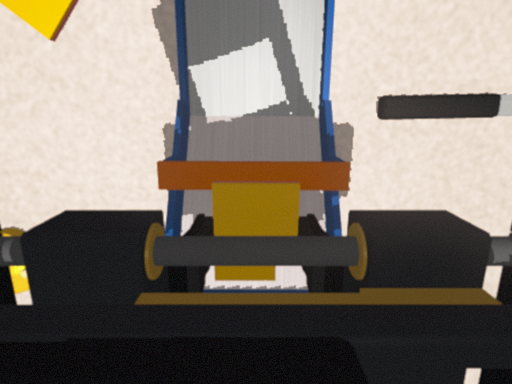

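The orange lip spans (158–349, 161–190), and its edge midpoint at (0.594, 0.213) agrees with the top view. The plate at (255,230) is square to it. Next I'll lower it and release.

```bash

python3 -m inch '[-0.02,-0.02,0.3,0,0,0,-0.02,-0.02,0.55,0,0,0,-0.02,-0.02,0.59,0,0,0,-0.02,-0.02,0.59,0,0,0,-0.02,-0.02,0.59,0,0,0]' 
python3 -m inch '[0,0,0,0,0,0,0,0,0,0,0,0,0,0,0,0,0,0,0,0,0,0,0,0,0,0,0,0,0,0,0,0,0,0,0,0,0,0,0,0,0,0,0,0,0,0,0,0]' 87
python3 -m inch '[0,0,-0.6,0,0,0,0,0,-0.9,0,0,0,0,0,-0.9,0,0,0,0,0,-0.9,0,0,0,0,0,-0.9,0,0,0,0,0,-0.9,0,0,0,0,0,-0.9,0,0,0]'
python3 - <<'E'
from m import *
im=camera('wrist');cv2.imwrite('pics/w3.png',cv2.cvtColor(im,4))
plan(.471,.234,.14,-.171+np.pi)
E
```

```text
time: 5.88
position: [0.6055, 0.209, 0.1312]
tool_rot: [0.086, 0.996, -0.0, -0.0]
ft_force: [0.1, -0.2, -0.1]
grip_width: 0.045
grip_force: 25.0
time: 6.55
position: [0.6056, 0.2102, 0.131]
tool_rot: [0.085, 0.996, -0.0, 0.0]
ft_force: [0.3, 0.2, -0.5]
grip_width: 0.0848
grip_force: 0.0
time: 7.13
position: [0.6046, 0.2099, 0.2013]
tool_rot: [0.085, 0.996, -0.0, -0.002]
ft_force: [1.1, -0.2, -0.2]
grip_width: 0.0868
grip_force: 0.0
t 7.18 pos [0.6048 0.21   0.2014] shift [1.697 0.012 0.773] turn [-0.001 -0.002  0.   ] final-frame shift [1.699 0.011 0.768]
```

View pics/w3.png

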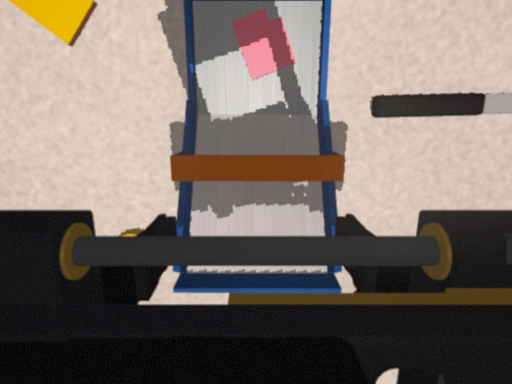

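The plate lies pink face up in the tray at (265,44), turned a bit. I'll move over it and measure.

```bash

python3 -m inch '[0.5,0,0,0,0,0,0.85,0,0,0,0,0,0.85,0,0,0,0,0]' 87 >/dev/null
python3 -m inch '[0.5,0,0.2,0,0,0,0.85,0,0.2,0,0,0,0.85,0,0.2,0,0,0,0.85,0,0.2,0,0,0]' 70
python3 - <<'E'
from m import *
F=NOTCH*[-1,1]
for lo in ((160,60,50),):
    v,im=meas(z=.012,guess=[.471,.234,-.171],lo=lo,hi=(180,255,255),poly=F)
    v[2]=(v[2]+np.pi)%(2*np.pi)-np.pi
    print(v);plan(v[0],v[1],.03,v[2]+np.pi)
cv2.imwrite('pics/w4.png',cv2.cvtColor(im,4))
E
```

```text
time: 7.77
position: [0.4699, 0.2334, 0.1863]
tool_rot: [0.085, 0.996, -0.0, -0.001]
ft_force: [0.7, -1.0, 0.5]
grip_width: 0.0724
grip_force: 0.0
fit [0.4788 0.2396 0.1967] iou 0.974 area [ 232  155   61   60 2252]
[0.47880578 0.23961281 0.1967    ]
t 7.82 pos [0.4721 0.2335 0.1869] shift [-0.068  0.089  1.961] turn [ 0.     0.001 -0.234] final-frame shift [-0.097  0.058  1.961]
```

View pics/w4.png

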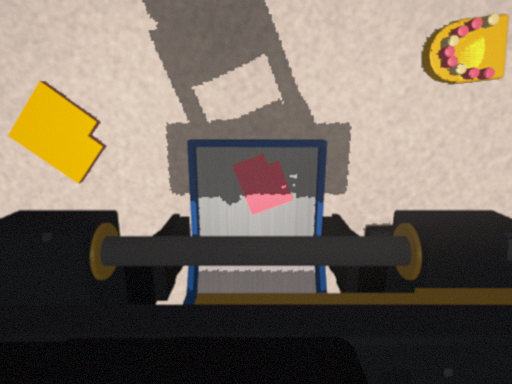

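The wrist picture shows the pink plate at (263,184), with its notch at upper right and lying at about +11° in the world; the fit has IoU 0.97. Grasping it now.

```bash

python3 -m inch '[-0.07,0.09,0.4,0,0,-0.1,-0.07,0.09,0.9,0,0,-0.234,-0.07,0.09,0.95,0,0,-0.234,-0.07,0.09,0.95,0,0,-0.234,-0.07,0.09,0.95,0,0,-0.234]' 62 >/dev/null
python3 -c "
from h import *
plan(.4788,.2396,.0305,.1967+np.pi)"
python3 -m inch '[0,0,0.5,0,0,0,0,0,0.8,0,0,0,0,0,0.97,0,0,0,0,0,1,0,0,0,0,0,1,0,0,0]' 
python3 -m inch '[0,0,0,0,0,0,0,0,0,0,0,0,0,0,0,0,0,0,0,0,0,0,0,0,0,0,0,0,0,0,0,0,0,0,0,0]' 40 25
python3 -m inch '[0,0,-0.5,0,0,0,0,0,-1,0,0,0,0,0,-1,0,0,0,0,0,-1,0,0,0]'
```

```text
t 8.23 pos [0.4802 0.2393 0.1106] shift [0.018 0.007 1.001] turn [ 0.     0.001 -0.002] final-frame shift [0.017 0.007 1.001]
time: 8.65
position: [0.4798, 0.2395, 0.0315]
tool_rot: [-0.097, 0.995, 0.0, 0.001]
ft_force: [-1.0, 0.2, 0.8]
grip_width: 0.0619
grip_force: 0.0
time: 9.15
position: [0.4793, 0.2397, 0.0322]
tool_rot: [-0.098, 0.995, 0.0, 0.001]
ft_force: [0.4, -0.0, 6.1]
grip_width: 0.0447
grip_force: 25.0
time: 9.48
position: [0.4799, 0.2399, 0.1131]
tool_rot: [-0.098, 0.995, 0.0, 0.003]
ft_force: [0.2, -1.0, -0.1]
grip_width: 0.0447
grip_force: 25.0
```

```bash

python3 -m inch '[0,0,-0.5,0,0,0.08,0,0,-1,0,0,0.16,0,0,-1,0,0,0.25,0,0,-1,0,0,0.25,0,0,-1,0,0,0.25]' >/dev/null
python3 -c "
from h import *
plan(.61,-.24,.21,-.2+np.pi)"
```

```text
t 9.9 pos [0.4771 0.2391 0.1898] shift [-2.782 -5.557 -0.252] turn [-0.001 -0.002  0.004] final-frame shift [-2.817 -5.539 -0.252]
```

```bash

python3 -m inch '[-0.25,-0.5,-0.05,0,0,0,-0.46,-0.93,-0.05,0,0,0,-0.46,-0.93,-0.05,0,0,0]' >/dev/null
python3 -m inch '[-0.25,-0.5,-0.05,0,0,0,-0.46,-0.93,-0.05,0,0,0,-0.46,-0.93,-0.05,0,0,0]' >/dev/null
python3 -m inch '[-0.25,-0.5,-0.05,0,0,0,-0.46,-0.93,-0.05,0,0,0,-0.46,-0.93,-0.05,0,0,0]' >/dev/null
python3 -m inch '[-0.25,-0.5,-0.05,0,0,0,-0.46,-0.93,-0.05,0,0,0,-0.46,-0.93,-0.05,0,0,0]' >/dev/null
python3 -m inch '[-0.25,-0.5,-0.05,0,0,0,-0.46,-0.93,-0.05,0,0,0,-0.46,-0.93,-0.05,0,0,0]' >/dev/null
python3 -m inch '[-0.25,-0.5,-0.05,0,0,0,-0.46,-0.93,-0.05,0,0,0,-0.46,-0.93,-0.05,0,0,0,-0.46,-0.93,-0.05,0,0,0,-0.46,-0.93,-0.05,0,0,0]'
python3 - <<'E'
from m import *
import pickle
c=get_calibration('wrist');im=camera('wrist');o=get_obs()
pickle.dump((c,im,o['position'],o['tool_rot']),open('w5.pkl','wb'))
for s,ce,m in blobs(im,(0,150,60),(7,255,255),20): print('red',s,ce,p2w(c,ce,.025)[0])
cv2.imwrite('pics/w5.png',cv2.resize(cv2.cvtColor(im,4),(800,600),interpolation=cv2.INTER_CUBIC))
E
```

```text
time: 11.57
position: [0.6067, -0.2404, 0.2127]
tool_rot: [0.098, 0.995, 0.001, -0.002]
ft_force: [-1.0, 1.1, -0.3]
grip_width: 0.0447
grip_force: 25.0
red [267  81  11  12 125] [271.92   86.192] [ 0.52328873 -0.20656452  0.025     ]
```

View pics/w5.png

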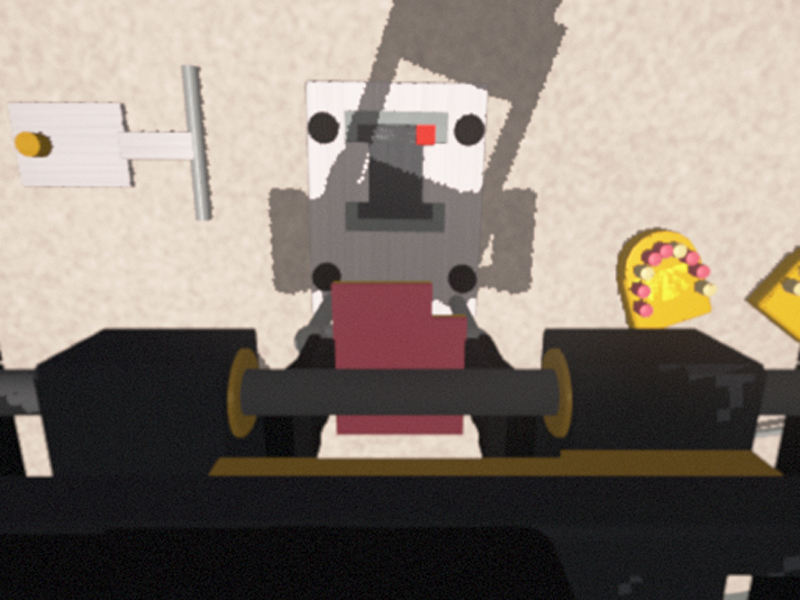

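The picture (800×600 scale) shows the recess end walls at rows 111–231, the red key at (425,135), and the held pink plate at (332–467, 282–433) with its notch to the upper right, which matches the key. Next I'll fit both.

```bash
cat > fit5.py <<'E'
from h import *
import pickle
from scipy.optimize import least_squares
c,im,pos,rot=pickle.load(open('w5.pkl','rb'));s=512/800
def rigid(loc,pix,zs,x0,free):
    def f(v):
        r=R.from_euler('z',v[2]).as_matrix()[:2,:2]
        z=np.full(len(loc),v[3]) if free else zs
        return (w2p(c,np.c_[loc@r.T+v[:2],z])-pix).ravel()
    r=least_squares(f,x0);return r.x,np.abs(r.fun).max()
# centre, yaw of recess from wall-top outer corners, key (z .025) and base front corners(.010)
P=np.array([[346,111],[448,112],[346,231],[444,231]])*s
W=p2w(c,P,.025);print('walls',W[:,:2].round(4).tolist(),'mean',W.mean(0).round(4))
d=(W[1]-W[0]);d2=W[3]-W[2];d3=np.subtract(*p2w(c,np.array([[487,82],[306,81]])*s,.010))
print('yaw from y dirs',[round(np.arctan2(-e[0],e[1]),4) for e in (d,d2,d3)],'lens',[round(np.hypot(*e[:2]),4) for e in (d,d2,d3)], 'x len',np.linalg.norm((W[2]+W[3]-W[0]-W[1])/2))
loc=np.array([[-28,-23],[-28,11],[-16,11],[-16,23],[28,23],[28,-23]])/1000
pix=np.array([[332,282],[433,283],[433,316],[467,317],[463,433],[337,433]])*s
v,e=rigid(loc,pix,None,[pos[0],pos[1],-.2,pos[2]-.02],True);print('plate',v.round(4),'res px',e,'tcp',pos,'tool yaw',R.from_quat(rot).as_matrix()[:2,0])
m=R.from_quat(rot).as_matrix();print('tool x angle-pi',np.arctan2(-m[1,0],-m[0,0]), 'tool z',m[:,2])
E
python3 fit5.py
```

```text
walls [[0.4996, -0.2527], [0.5127, -0.1898], [0.5732, -0.2693], [0.586, -0.2053]] mean [ 0.5429 -0.2293  0.025 ]
yaw from y dirs [np.float64(-0.2053), np.float64(-0.1968), np.float64(-0.201)] lens [np.float64(0.0642), np.float64(0.0653), np.float64(0.1176)] x len 0.0751630955522357
plate [ 0.6056 -0.2399 -0.199   0.1915] res px 0.4702175357498959 tcp [ 0.60680925 -0.23978276  0.21309586] tool yaw [-0.98101545  0.19388582]
tool x angle-pi -0.1951232716881706 tool z [-0.00367251  0.00266691 -0.9999897 ]
```

```bash

python3 -c "
from h import *
plan(.5442,-.2297,.085,-.198+np.pi)"

```

```text
t 11.62 pos [ 0.6068 -0.2398  0.2131] shift [ 0.786 -0.031  1.604] turn [ 0.001 -0.003  0.002] final-frame shift [ 0.792 -0.03   1.601]
```

```bash

python3 -m inch '[0.4,-0.02,0,0,0,0,0.79,-0.03,0.1,0,-0.002,0,0.79,-0.03,0.4,0,-0.003,0.002,0.79,-0.03,0.8,0,-0.003,0.002,0.79,-0.03,0.8,0,-0.003,0.002]' >/dev/null
python3 -m inch '[0,0,0.4,0,0,0,0,0,0.8,0,0,0,0,0,0.8,0,0,0,0,0,0.8,0,0,0]' 
python3 -c "
from h import *
plan(.5442,-.2297,.050,-.198+np.pi)"
```

```text
time: 12.37
position: [0.545, -0.23, 0.0864]
tool_rot: [0.099, 0.995, 0.001, 0.0]
ft_force: [0.2, -0.0, 0.4]
grip_width: 0.0451
grip_force: 25.0
t 12.37 pos [ 0.545  -0.23    0.0864] shift [0.011 0.    0.454] turn [0.001 0.    0.   ] final-frame shift [0.011 0.001 0.454]
```

```bash

python3 -m inch '[0.01,0,0.2,0,0,0,0.01,0,0.38,0,0,0,0.01,0,0.41,0,0,0,0.01,0,0.41,0,0,0]' 
python3 -m inch '[0,0,0.02,0,0,0,0,0,0.04,0,0,0,0,0,0.06,0,0,0,0,0,0.06,0,0,0,0,0,0.06,0,0,0]' 
```

```text
time: 12.7
position: [0.5459, -0.2314, 0.0556]
tool_rot: [0.099, 0.995, -0.001, 0.003]
ft_force: [0.3, 1.3, -0.3]
grip_width: 0.0448
grip_force: 25.0
time: 13.12
position: [0.5459, -0.2319, 0.0502]
tool_rot: [0.099, 0.995, -0.001, 0.003]
ft_force: [0.3, -0.1, 1.9]
grip_width: 0.0451
grip_force: 25.0
```

```bash

python3 -m inch '[0,0,-0.05,0,0,0,0.03,0.02,-0.05,0,0,0,0.03,0.02,-0.05,0,0,0,0.03,0.02,-0.05,0,0,0]' 
python3 -c "
from h import *
plan(.5442,-.2297,.045,-.198+np.pi)"
```

```text
time: 13.45
position: [0.5426, -0.229, 0.0532]
tool_rot: [0.099, 0.995, 0.0, 0.002]
ft_force: [-0.1, 0.6, -0.1]
grip_width: 0.0444
grip_force: 25.0
t 13.45 pos [ 0.5426 -0.229   0.0532] shift [-0.021 -0.005  0.102] turn [ 0.     0.002 -0.001] final-frame shift [-0.021 -0.005  0.102]
```

```bash

python3 -m inch '[-0.01,0,0.03,0,0,0,-0.01,0,0.06,0,0,0,-0.01,0,0.06,0,0,0,-0.01,0,0.06,0,0,0]' 
python3 -m inch '[0,0,0.02,0,0,0,0,0,0.04,0,0,0,0,0,0.04,0,0,0,0,0,0.04,0,0,0]' 
```

```text
time: 13.78
position: [0.5438, -0.2294, 0.0481]
tool_rot: [0.099, 0.995, -0.0, 0.002]
ft_force: [0.2, 0.0, -0.8]
grip_width: 0.0443
grip_force: 25.0
time: 14.12
position: [0.5442, -0.2296, 0.0462]
tool_rot: [0.099, 0.995, -0.0, 0.003]
ft_force: [-0.7, 1.4, 5.3]
grip_width: 0.0451
grip_force: 25.0
```

```bash

python3 -m inch '[0,0,0,0,0,0,0,0,0,0,0,0,0,0,0,0,0,0,0,0,0,0,0,0,0,0,0,0,0,0]' 62
python3 -m inch '[0,0,-0.3,0,0,0,0,0,-0.7,0,0,0,0,0,-1,0,0,0,0,0,-1,0,0,0]' >/dev/null
python3 -m inch '[-0.3,0,-0.4,0,0,0,-0.7,0,-0.9,0,0,0,-0.7,0,-0.9,0,0,0,-0.7,0,-0.9,0,0,0,-0.7,0,-0.9,0,0,0]'
python3 - <<'E'
from m import *
F=NOTCH*[-1,1]
for z in (.026,):
    v,im=meas(z=z,guess=[.543,-.2297,-.2],lo=(160,60,50),hi=(180,255,255),poly=F)
c=get_calibration('wrist')
for s,ce,m in blobs(im,(0,150,60),(7,255,255),20): print('red',s,p2w(c,ce,.025)[0])
k=w2p(c,[[.543,-.23,.025]])[0].astype(int);y,x=max(k[1]-75,0),k[0]-100
cv2.imwrite('pics/w6.png',cv2.resize(cv2.cvtColor(im,4)[y:y+150,x:x+200],(800,600),interpolation=cv2.INTER_CUBIC))
E
```

```text
time: 14.53
position: [0.5439, -0.2295, 0.0451]
tool_rot: [0.099, 0.995, -0.0, 0.002]
ft_force: [-0.1, -0.1, 0.6]
grip_width: 0.0611
grip_force: 0.0
time: 15.28
position: [0.5973, -0.2399, 0.1966]
tool_rot: [0.099, 0.995, 0.0, 0.001]
ft_force: [-0.1, 0.6, -0.5]
grip_width: 0.0622
grip_force: 0.0
fit [ 0.5435 -0.2295 -0.1978] iou 0.969 area [ 230   89   50   61 2745]
red [268  88  13  12 147] [ 0.52149322 -0.20570111  0.025     ]
```

View pics/w6.png

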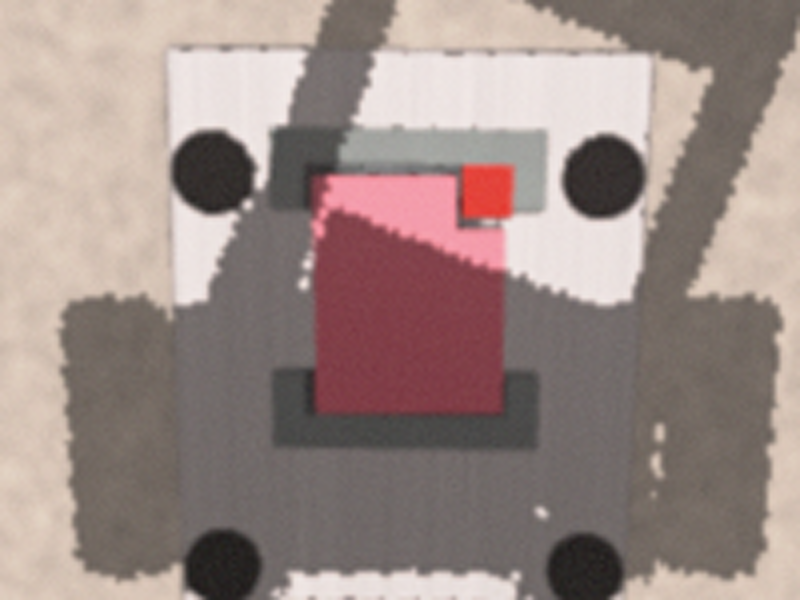

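The picture shows the plate round the red key, but its rear edge (row 413) sits right at the back wall, about 2 mm off centre. I'll re-grip it, nudge it off that wall and press it down lightly to be sure it's home.

```bash

python3 -m inch '[0.35,0,0.4,0,0,0,0.7,0,0.9,0,0,0,0.7,0,0.9,0,0,0,0.7,0,0.9,0,0,0]' 62 >/dev/null
python3 -m inch '[0,0,0.4,0,0,0,0,0,0.8,0,0,0,0,0,0.95,0,0,0,0,0,0.98,0,0,0,0,0,0.98,0,0,0]'
python3 -m inch '[0,0,0,0,0,0,0,0,0,0,0,0,0,0,0,0,0,0,0,0,0,0,0,0,0,0,0,0,0,0]' 40 15
python3 -m inch '[0.01,0,0,0,0,0,0.02,0,0.01,0,0,0,0.025,0,0.02,0,0,0,0.025,0,0.02,0,0,0]'
```

```text
time: 16.08
position: [0.5442, -0.2296, 0.0465]
tool_rot: [0.099, 0.995, -0.0, 0.002]
ft_force: [-0.1, -1.3, 0.4]
grip_width: 0.0619
grip_force: 0.0
time: 16.5
position: [0.5448, -0.2299, 0.0484]
tool_rot: [0.099, 0.995, -0.001, 0.004]
ft_force: [-0.2, 0.6, 6.1]
grip_width: 0.0424
grip_force: 2.9
time: 16.83
position: [0.5445, -0.2299, 0.0483]
tool_rot: [0.1, 0.995, -0.001, 0.005]
ft_force: [0.9, 2.0, 13.9]
grip_width: 0.0401
grip_force: 6.8
```

The fingertips now rest on top of the plate at z≈0.026, so it's seated at the right height. They are pressing rather than gripping, so I'll lift, look, and grip deeper for the nudge.

```bash

python3 -m inch '[0,0,-0.2,0,0,0,0,0,-0.4,0,0,0,0,0,-0.4,0,0,0]' 62 >/dev/null
python3 -m inch '[-0.3,0,-0.4,0,0,0,-0.6,0,-0.9,0,0,0,-0.6,0,-0.9,0,0,0,-0.6,0,-0.9,0,0,0,-0.6,0,-0.9,0,0,0]'
python3 - <<'E'
from m import *
F=NOTCH*[-1,1]
v,im=meas(z=.026,guess=[.543,-.2297,-.2],lo=(160,60,50),hi=(180,255,255),poly=F)
c=get_calibration('wrist')
for s,ce,m in blobs(im,(0,150,60),(7,255,255),20): print('red',s,p2w(c,ce,.025)[0])
plan(.544,-.2296,.043,-.198+np.pi)
k=w2p(c,[[.543,-.23,.025]])[0].astype(int);y,x=max(k[1]-45,0),k[0]-60
cv2.imwrite('pics/w7.png',cv2.resize(cv2.cvtColor(im,4)[y:y+90,x:x+120],(800,600),interpolation=cv2.INTER_CUBIC))
E
```

```text
time: 17.5
position: [0.5878, -0.238, 0.1489]
tool_rot: [0.099, 0.995, 0.0, 0.002]
ft_force: [-1.1, 0.4, 0.2]
grip_width: 0.0617
grip_force: 0.0
fit [ 0.5433 -0.2295 -0.1992] iou 0.969 area [ 226   98   58   71 3726]
red [270  96  15  15 193] [ 0.52155975 -0.20614525  0.025     ]
t 17.55 pos [ 0.5868 -0.2375  0.1478] shift [ 0.544 -0.01   1.31 ] turn [ 0.001  0.    -0.001] final-frame shift [ 0.543 -0.008  1.31 ]
```

View pics/w7.png

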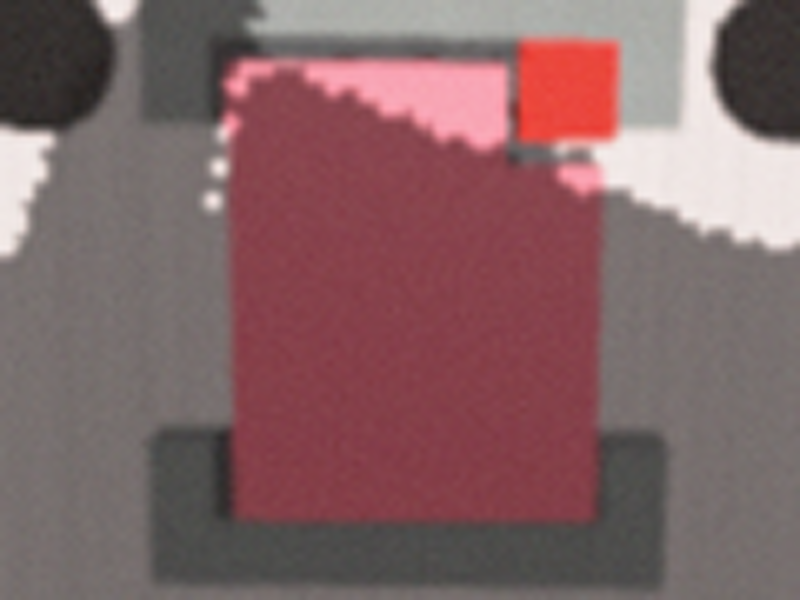

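The plate's rear edge (row 520) touches the back wall, with the key clear of the notch. I'll do the deeper grip for a 1.5 mm nudge off the wall.

```bash

python3 -m inch '[0.3,0,0.3,0,0,0,0.54,-0.01,0.7,0,0,0,0.54,-0.01,0.9,0,0,0,0.54,-0.01,0.9,0,0,0]' 62 >/dev/null
python3 -m inch '[0,0,0.2,0,0,0,0,0,0.36,0,0,0,0,0,0.41,0,0,0,0,0,0.41,0,0,0]'
python3 -m inch '[0,0,0,0,0,0,0,0,0,0,0,0,0,0,0,0,0,0,0,0,0,0,0,0,0,0,0,0,0,0]' 40 10
python3 -m inch '[0.01,0,0,0,0,0,0.02,0,0,0,0,0,0.02,0,0.01,0,0,0,0.02,0,0.02,0,0,0]'
```

```text
time: 18.22
position: [0.5458, -0.2304, 0.0432]
tool_rot: [0.099, 0.995, 0.0, 0.001]
ft_force: [0.7, -0.0, 0.1]
grip_width: 0.0619
grip_force: 0.0
time: 18.63
position: [0.5471, -0.2311, 0.0454]
tool_rot: [0.099, 0.995, -0.001, 0.003]
ft_force: [0.4, 1.0, 2.3]
grip_width: 0.0457
grip_force: 10.0
time: 18.97
position: [0.5462, -0.2312, 0.045]
tool_rot: [0.099, 0.995, -0.001, 0.004]
ft_force: [0.5, 1.6, 15.2]
grip_width: 0.0455
grip_force: 10.0
```

Gripped properly (45.6 mm). The plate is bearing on the floor at the expected height, so I'll release and check.

```bash

python3 -m inch '[0,0,-0.02,0,0,0,0,0,-0.02,0,0,0,0,0,-0.02,0,0,0,0,0,-0.02,0,0,0,0,0,-0.02,0,0,0]' 62
python3 -m inch '[0,0,-0.2,0,0,0,0,0,-0.6,0,0,0,0,0,-0.6,0,0,0]' >/dev/null
python3 -m inch '[-0.3,0,-0.4,0,0,0,-0.6,0,-0.9,0,0,0,-0.6,0,-0.9,0,0,0,-0.6,0,-0.9,0,0,0,-0.6,0,-0.9,0,0,0]'
python3 - <<'E'
from m import *
F=NOTCH*[-1,1]
v,im=meas(z=.026,guess=[.543,-.2297,-.2],lo=(160,60,50),hi=(180,255,255),poly=F)
c=get_calibration('wrist')
for s,ce,m in blobs(im,(0,150,60),(7,255,255),20): print('red',s,p2w(c,ce,.025)[0])
k=w2p(c,[[.543,-.23,.025]])[0].astype(int);y,x=max(k[1]-45,0),k[0]-60
cv2.imwrite('pics/w8.png',cv2.resize(cv2.cvtColor(im,4)[y:y+90,x:x+120],(800,600),interpolation=cv2.INTER_CUBIC))
E
```

```text
time: 19.38
position: [0.5445, -0.2303, 0.044]
tool_rot: [0.099, 0.995, 0.0, 0.002]
ft_force: [0.2, 0.1, 0.2]
grip_width: 0.0612
grip_force: 0.0
time: 20.05
position: [0.5907, -0.2394, 0.164]
tool_rot: [0.099, 0.995, 0.0, 0.001]
ft_force: [-1.3, -0.1, -0.8]
grip_width: 0.0619
grip_force: 0.0
fit [ 0.542  -0.2303 -0.2097] iou 0.962 area [ 227   94   55   67 3376]
red [271  93  14  14 178] [ 0.52162608 -0.20588625  0.025     ]
```

View pics/w8.png

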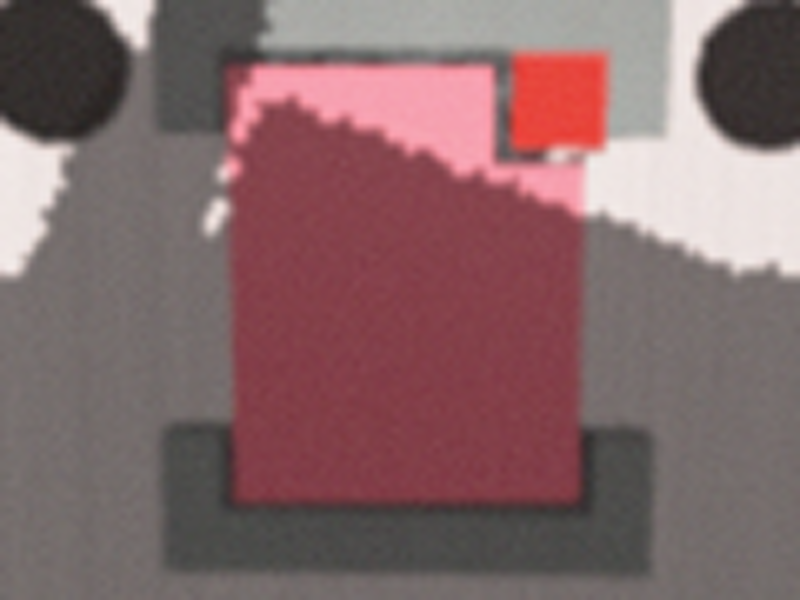

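The plate now lies in the recess with a dark gap on all sides (edges at 230–582, rows 65–503) and its notch round the key. It's home.

```bash
python3 -c "
from rig import *
print(hand_in())"
```

```text
the job is handed in; nothing more can be done
None
```

The plate was turned over on the chute and now lies pink face up in the keyed recess, released, with its cut corner round the red key and a gap on all sides; I handed the job in at about 20 s, and the hand-in returned no verdict.

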